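# Park the plate rocker with its lock pin and peel the stuck cover off the staining tray

### The arm

A 6-joint arm with a two-finger parallel gripper is mounted at the origin on the work surface. World frame = base frame: x ahead of the robot, y to its left, z up, the work surface at z = 0. Lengths are in m, angles in rad, forces in N, time in s.
With the tool pointing down it reaches from about 0.35 to 0.975 m from the base axis. Payload 4.9 kg.
Tool frame: the origin (TCP) lies midway between the tips of the shut fingers; the grasp point (between the pads) lies behind it (manip.tcp_to_grasp is the z of the grasp point in the tool frame, in m); z points along the fingers, y is the direction in which the jaws open and shut (so a half turn about z gives the same grasp; the last joint's range is limited). The gripper opens to 85 mm and grips with 20 to 120 N. Pads are 22 mm wide; open, the fingers measure 114 mm over their backs; the gripper's body (76 mm by 85 mm) begins 54 mm behind the grasp point. The pads swing forward as they close: fully open they stand 13 mm farther back than shut.
Start: joints at [1.072, 0.053, 1.613, -0, 1.476, -0.119], TCP at [0.232, 0.58, 0.199] pointing down, gripper open.
Joint ranges: [-3.01, 3.01], [-1.01, 2.22], [0.06, 2.58], [-1.02, 4.17], [0.09, 2.62], [-3.14, 3.14]. Speed limits (rad/s): [2.57, 2.57, 3.14, 3.14, 3.14, 3.14].

### API

Orientations are given as a unit quaternion [w, x, y, z].
In Python, from plant import status, vision, order, regions_of, manip gives the robot as it stands. The module is installed in compiled form; this text tells all that it offers.
- The arm moves only by the shell command python3 -m crank 'ROWS'. ROWS is JSON, one flat list of numbers, 5 for each row, row after row: the shift along the tool's x, y, z in mm, then the turn about the tool's z in degrees, then the opening in per cent of the stroke, from 0 (shut) to 100 (fully open). In form: [tx, ty, tz, yaw, fingers, tx, ty, tz, yaw, fingers, ...]. A call has exactly 10 rows; each row is the pose to reach, as a shift and turn from the pose commanded when the call began, along the tool's axes at that moment; what a row does not reach only later rows make up. A row lasts 1/10 s, in which the tool goes at most 50 mm and 8.59 degrees, less where a joint would pass 70% of its speed; a pose out of reach is approached as far as the arm can. A call with a gripper value outside its range is refused whole. The fingers move at their own pace and stop on an object; the grip force is fixed at half the most. Time passes only in rows, so rows that repeat a pose let the fingers close, or fill a call up. It gives the time, the measured TCP pose, the force and the opening at its end, in the units of the state.
- status.state(): the state, without advancing time (a new reading comes with each control period).
- vision.grab_frame(name): name is "side" or "top" or "wrist"; returns (picture, depth): 420x560x3 uint8, red, green, blue; 420x560 float32, m along the optical axis (not along the pixel's ray), 0 where there is no reading.
- vision.get_calibration(name): a dict with "camera_matrix" (3x3 intrinsics, pixels), "k1" (the pictures are not rectified: a ray, as slopes to the right and down, at radius r is drawn at 1 + k1 r^2 times it, then the intrinsics apply), "R" (3x3) and "t" (3): a world point X has camera coordinates R X + t. Camera axes: x right, y down, z forward; pixel columns grow to the right and rows downward; lengths in m; the calibration is good to about 2 mm. A picture is of the moment at which its call begins: read the wrist's pose just before it. get_calibration takes no time and is no camera call; for the wrist camera it gives the pose at the moment of the call.
- order.job_done(): hands the job in, once; it reports no verdict.
Trained networks look in the newest picture that a camera, given by its name, has taken for a name from the list of things; names that differ only in an ending like _2 or _b are one class to them, and where a whole thing is asked for, a point or a joint stands for the part that bears it (a point fixed in the world has none). Each returns a list of dicts, best first, with "confidence" (0 to 1); they miss things now and then, are a little off and sometimes report something else, mostly with a low value. They report only what shows in the picture. A call takes as long as a camera call. They do not tell look-alikes from the thing itself.
- regions_of(camera, name): "region" (420x560 bool, what is visible of it) and "extent" ([centre column, centre row, width, height] in pixels, round what is visible of it).
The state is a dict: "time": time; "joint_pos": joint angles; "joint_vel": joint speeds; "joint_efforts": joint torques, N m; "tool_pos": TCP position; "tool_rot": TCP orientation; "contact_force": force on the tool from outside, world axes, zero at the start; "ft_torque": the same for the moment, N m; "gripper_width": opening from 0.0 (shut) to 1.0 (fully open).
Only numpy, scipy, OpenCV 4.12 (cv2) and the standard library are available. Lean on these libraries where they do the work, as an engineer would, in place of code of your own. Each camera call takes 0.05 s, during which the arm holds its last target. There are 200 camera calls.

### The job

The rocker has stopped level but its platform still swings freely: push its loose lock pin fully home through the holes of the parking bracket and the platform's lug. Then open the staining tray on it: the dished cover is stuck on wet, so lift one corner first and peel it off while its far side is still down, without tipping the platform and leaving the steel insert seated in the tray. Finish holding the cover in the gripper, level and right way up, well clear above the middle of the steel drip tray (a hand's breadth or more); do not put it down, and leave the bottle, beaker and well plate where they are.

Things in the scene. Friction and masses are not known exactly. Their poses are not given: they have to be found in the camera images.
- rocker: The plate rocker, fixed; origin on the bench under its middle, x along its length (away from the robot), z up. White housing 240 x 180 x 86 mm; platform on top 250 x 190 mm, its surface 129 mm up, the staining tray in its middle. The steel parking bracket stands on its right (-y) side, reaching 129 mm from the middle, with free space outside it.
- lock_hole (a point): Centre of the lock hole's mouth on the bracket's outer face, 95 mm up, 75 mm nearer the robot than the rocker's middle. Axes as the rocker's: y is the hole's axis and points the way the pin goes in. The 12.5 mm round hole runs through the outer cheek (5 mm thick), the platform's hanging lug (6 mm) and the inner cheek (5 mm), 30 mm in all, in line when the platform is level.
- pin_grip (a point): Middle of the lock pin's black grip, half-way up: a block 50 mm long (x) of 20 x 20 mm section, lying on the bench. x points from the grip to the steel shank, which is on the grip's centre line: 9 mm round, 48 mm long, the last 12 mm tapering to 3 mm. Fully home, the grip's end meets the bracket's outer face and this point is 25 mm outside lock_hole. About 50 g.
- pin_tip (a point): Tip of the pin's shank, 73 mm from pin_grip along x. Fully home it is 48 mm beyond lock_hole (18 mm past the inner cheek).
- platform (a joint): Tilt of the platform about its pivot (along the rocker's y, 108 mm up), rad: 0 level, positive lowers the far (+x) side, stops at -0.2 and 0.2. A light spring (0.9 N m/rad) keeps it level, but a pull on the stuck cover can tip it unless the pin is in; pinned, it has about 0.03 rad of play.
- tray_rim (a point): Centre of the rim plane of the white outer tray, 176 x 126 mm over the rim, 45 mm deep, clamped to the platform; 174 mm above the bench. Long side along x (the rocker's x), z up.
- insert_rim (a point): Centre of the top plane of the perforated stainless insert nested in the tray, 174 x 124 mm over its 4 mm thick rim, which rests on the tray's rim: seated, 4 mm above tray_rim. 180 g. It sits hidden under the cover.
- cover_center (a point): Centre of the cover's rim-top plane, 8 mm above tray_rim when seated (182 mm up); x along its long side, as the rocker's x; z up is right way up. White dished cover 190 (x) x 140 (y) mm, about 90 g; dish 147 x 97 mm inside, its floor 13.5 mm below the rim top. Pinch its 21.5 mm wide rim from above: one finger in the dish, one outside on the skirt (20 mm deep, 5 mm clear of the rims below).
- corner_nl (a point): Top outer corner of the cover, near (-x) and left (+y) in the cover's frame. The tray's wet silicone seal grips the skirt's inside near each corner, on the long sides, with about 3.5 N; a corner is free once lifted about 10 mm. Lifting at one corner takes about 8 N, straight up some 15 N.
- corner_nr (a point): Top outer corner of the cover, near (-x) and right (-y).
- corner_fl (a point): Top outer corner of the cover, far (+x) and left (+y).
- corner_fr (a point): Top outer corner of the cover, far (+x) and right (-y).
- drip_center (a point): Centre of the inner floor (2 mm above the bench) of the steel drip tray, 272 (x) x 212 (y) mm over the rim, 14 mm high, fixed, on the right of the work.
- medium: Bystander: glass medium bottle with a red cap, 70 mm across, 150 mm tall; origin under its centre.
- beaker: Bystander: white plastic beaker, 72 mm across, 90 mm tall; origin under its centre.
- wellplate: Bystander: closed six-well plate, 86 x 128 x 18 mm; origin under its centre.
Not all that is in view belongs to the job. Leave any red or yellow look-alike of the part that bears cover_center alone.

How it is judged:
On the way, in this order (a step that is already met when the one before it is completed fails the run):
1. the lock pin is fully home through bracket and lug, before the cover is loosened (y of pin_tip in the frame of lock_hole above 0.042 m and x of pin_tip in the frame of lock_hole between -0.008 and 0.008 m and z of pin_tip in the frame of lock_hole between -0.008 and 0.008 m and angle between the x axis of pin_grip and the y axis of rocker, either way round below 0.25 rad and z of cover_center in the frame of insert_rim below 0.006 m), for 0.2 s.
2. one corner of the cover is up while another is still seated (z of any of corner_nl, corner_nr, corner_fl, corner_fr in the frame of insert_rim above 0.01 m and z of any of corner_nl, corner_nr, corner_fl, corner_fr in the frame of insert_rim below 0.007 m), for 0.1 s.
At the end, for the whole second after the job is handed in: Cover held still in the gripper: centre within 50 mm of the drip tray's centre (plan) and over 70 mm above its floor, level within 15 degrees, right way up; pin within 6 mm of fully home; platform level within 3 degrees; insert seated within 3 mm; bystanders within 30 mm of their start (horizontal distance between cover_center and drip_center below 0.05 m and z of cover_center in the frame of drip_center above 0.07 m and angle between cover_center's own z axis and vertical below 0.26 rad and contact force between cover and the fingers above 1 N and linear speed of cover below 0.03 m/s and y of pin_tip in the frame of lock_hole above 0.042 m and x of pin_tip in the frame of lock_hole between -0.008 and 0.008 m and z of pin_tip in the frame of lock_hole between -0.008 and 0.008 m and angle between the x axis of pin_grip and the y axis of rocker, either way round below 0.25 rad and value of joint platform between -0.05 and 0.05 rad and distance between insert_rim and tray_rim below 0.007 m and distance of each of medium, beaker, wellplate from where it was at the start of the episode below 0.03 m); the arm keeps its last pose, push and grip.
It fails at once if the platform tips by more than about 6 degrees (value of joint platform above 0.1 rad or value of joint platform below -0.1 rad).
It fails at once if the insert is lifted or pushed out of its seat by more than 8 mm (distance between insert_rim and tray_rim above 0.012 m).
It fails at once if the bottle, beaker or well plate is moved by more than 30 mm (distance of any of medium, beaker, wellplate from where it was at the start of the episode above 0.03 m).
It also fails if it takes over 72 s, if anything falls off the work surface, if the arm or the gripper's body presses on something with over 40 N, if the wrist force passes 120 N, or if a joint passes its speed limit or range.

## Working session

There is one attempt and no reset: what is moved stays moved. The work goes in short steps, Python scripts to look and compute and a shell command to move; the robot and the scene stay as the last step left them, time stands still between calls to the robot, and variables do not carry over. Pictures are saved under pics/ and viewed, on a budget of 10 in all, crops included, one or two more only if the job needs it, and the job is handed in when it is done.

```bash
mkdir -p pics; ls; python3 - <<'E'
from plant import status, vision, order, regions_of, manip
import cv2, numpy as np
s=status.state(); print({k:np.round(v,4).tolist() for k,v in s.items()}, manip.tcp_to_grasp)
for c in ("top","side"):
    im,d=vision.grab_frame(c); np.savez(f"{c}0.npz",im=im,d=d)
    cv2.imwrite(f"pics/{c}0.png",im[:,:,::-1])
    k=vision.get_calibration(c); print(c,{a:np.round(b,4).tolist() for a,b in k.items()})
E
```

```text
pics
{'time': 0.0, 'joint_pos': [1.072, 0.0534, 1.6143, 0.0, 1.476, -0.119], 'joint_vel': [-0.0007, -0.0002, 0.0005, -0.0003, -0.0007, 0.0009], 'joint_efforts': [-0.0002, -39.3721, -37.0158, -0.0003, 0.0075, -0.0], 'tool_pos': [0.2314, 0.5798, 0.1981], 'tool_rot': [-0.0003, 0.1888, 0.982, -0.001], 'contact_force': [-0.284, -0.1702, 0.0447], 'ft_torque': [0.0439, 0.0309, -0.0073], 'gripper_width': 1.0032} -0.0187
top {'camera_matrix': [[386.8576, 0.0, 277.9954], [0.0, 386.8576, 210.7474], [0.0, 0.0, 1.0]], 'k1': -0.0133, 'R': [[0.0158, -0.9999, -0.0065], [-0.9872, -0.0146, -0.1585], [0.1584, 0.0089, -0.9873]], 't': [0.0708, 0.5405, 0.9912]}
side {'camera_matrix': [[508.7511, 0.0, 274.1613], [0.0, 508.7511, 214.8592], [0.0, 0.0, 1.0]], 'k1': -0.1433, 'R': [[0.9577, -0.2878, -0.0075], [-0.1422, -0.4504, -0.8814], [0.2503, 0.8451, -0.4723]], 't': [-0.511, 0.2303, 1.0561]}
```

View pics/top0.png

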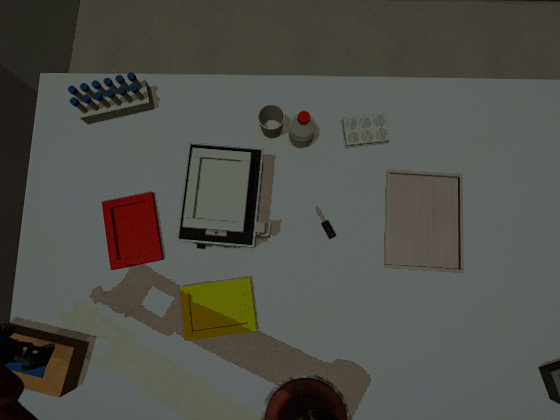

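View pics/side0.png

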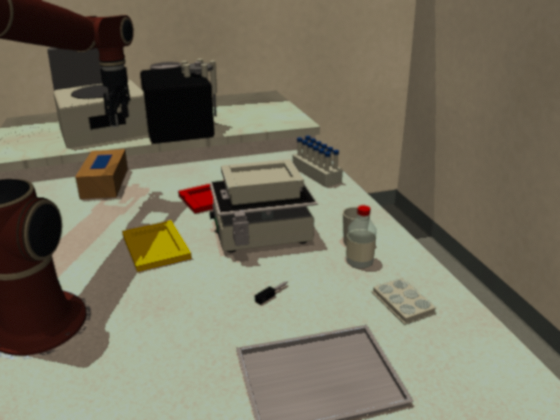

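The top view shows the rocker with its cover at (222,192), the bracket at (264,230), the pin at (327,225) with its shank pointing up-left, and the drip tray at (425,220). The bystanders are at the top; the red and yellow trays are look-alikes to leave alone.

```bash
cat > h.py <<'E'
import numpy as np, cv2
from plant import status, vision, order, regions_of, manip
def rays(cal,uv):
    K=cal["camera_matrix"]; k=cal["k1"]; uv=np.atleast_2d(np.asarray(uv,float))
    return cv2.undistortPoints(uv.reshape(-1,1,2),np.array(K,float),np.array([k,0,0,0,0.])).reshape(-1,2)
def world(cal,uv,depth):
    p=rays(cal,uv); d=np.asarray(depth).reshape(-1,1)
    return (np.c_[p,np.ones(len(p))]*d-cal["t"])@np.array(cal["R"])
def onplane(cal,uv,z):
    p=rays(cal,uv); R=np.array(cal["R"]); o=-R.T@np.array(cal["t"]); v=np.c_[p,np.ones(len(p))]@R
    return o+v*((z-o[2])/v[:,2:])
def cloud(cal,mask,d):
    m=mask&(d>0); r,c=np.nonzero(m); return world(cal,np.c_[c,r],d[r,c])
def rect(P):
    return cv2.minAreaRect((P[:,:2]*1000).astype(np.float32))
E
python3 - <<'E'
from h import *
np.set_printoptions(precision=4,suppress=True)
for c in ("top","side"):
    im,d=vision.grab_frame(c); cal=vision.get_calibration(c)
    for n in ("cover_center","pin_grip","rocker","drip_center","tray_rim","medium","beaker","wellplate"):
        for g in regions_of(c,n)[:3]:
            P=cloud(cal,g["region"],d)
            if len(P)<5: continue
            z=np.percentile(P[:,2],[5,50,95]); print(c,n,round(g["confidence"],2),np.round(g["extent"]),"z",z,"med",np.median(P,0))
            if n in("cover_center","tray_rim"):
                Q=P[P[:,2]>np.percentile(P[:,2],95)-.012]; print("   rect",rect(Q))
            else: print("   rect",rect(P))
            if c=="top": np.save(f"{n}_{g['confidence']:.2f}.npy",P)
cal=vision.get_calibration("top"); im,d=vision.grab_frame("top")
# pin dark/blob
print("bench z",np.median(cloud(cal,np.pad(np.ones((30,30),bool),((270,120),(300,230))),d)[:,2]))
big=cv2.resize(im[180:250,150:350],None,fx=4,fy=4,interpolation=cv2.INTER_CUBIC)
cv2.imwrite("pics/crop1.png",cv2.convertScaleAbs(big[:,:,::-1],alpha=1.8))
E
```

```text
top cover_center 0.91 [218. 191.  69.  81.] z [0.167  0.1723 0.1852] med [0.5668 0.2217 0.1723]
   rect ((567.9188232421875, 220.7677001953125), (140.9571075439453, 190.65553283691406), 85.7281265258789)
top cover_center 0.89 [134. 232.  62.  74.] z [0.0052 0.0115 0.0238] med [0.4831 0.4794 0.0115]
   rect ((485.1573486328125, 478.5058288574219), (190.39268493652344, 143.5147705078125), 12.291435241699219)
top cover_center 0.78 [219. 310.  81.  61.] z [0.0052 0.011  0.0237] med [0.2797 0.2345 0.011 ]
   rect ((280.9929504394531, 234.1186065673828), (140.7030487060547, 190.57281494140625), 8.401708602905273)
top pin_grip 0.58 [327. 225.  19.  32.] z [0.0123 0.0198 0.0237] med [ 0.5028 -0.0518  0.0198]
   rect ((513.5997924804688, -46.18799591064453), (89.24341583251953, 18.20548439025879), 29.66859245300293)
top pin_grip 0.29 [221. 196.  88. 100.] z [0.1255 0.1299 0.1332] med [0.4939 0.1584 0.1299]
   rect ((567.103759765625, 210.92434692382812), (208.0295867919922, 249.38194274902344), 85.9339828491211)
top drip_center 0.91 [425. 222.  81. 108.] z [0.     0.0035 0.0158] med [ 0.5233 
[... 3728 characters left out ...]
5), (151.38876342773438, 190.9230194091797), 86.04137420654297)
side medium 0.76 [362. 239.  36.  64.] z [0.0095 0.0751 0.1452] med [ 0.7477 -0.0035  0.0751]
   rect ((797.8526611328125, 91.44708251953125), (243.40087890625, 77.30786895751953), 63.80180740356445)
side beaker 0.8 [350. 224.  16.  39.] z [0.0018 0.0726 0.0899] med [0.7588 0.1135 0.0726]
   rect ((796.8401489257812, 172.86404418945312), (307.3210144042969, 38.19522476196289), 65.69439697265625)
side wellplate 0.76 [405. 301.  62.  43.] z [0.0022 0.0172 0.02  ] med [ 0.7719 -0.1808  0.0172]
   rect ((778.1630249023438, -168.87847900390625), (85.24333190917969, 127.09054565429688), 8.278572082519531)
bench z 0.0012277714094648536
```

View pics/crop1.png

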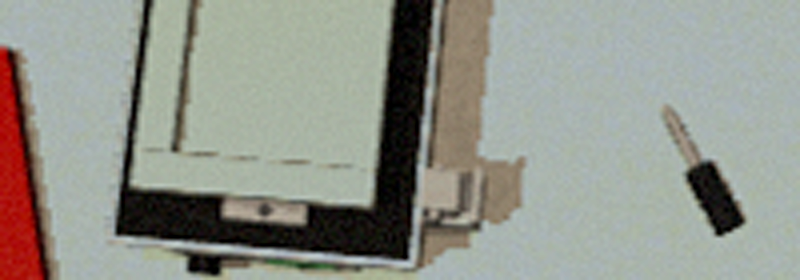

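The crop puts the grip at about px (329,229), the tip at (316,206) and the bracket's outer face at about (271,230). I'll refine these by cloud and check the bracket.

```bash
python3 - <<'E'
from h import *
np.set_printoptions(precision=4,suppress=True)
a=np.radians(-4.1); ex=np.array([np.cos(a),np.sin(a)]); ey=np.array([-ex[1],ex[0]]); C=np.array([.567,.2205])
print("hole pred",C-.075*ex-.129*ey)
for c in("top","side"):
    f=np.load(f"{c}0.npz"); im,d=f["im"],f["d"]; cal=vision.get_calibration(c)
    v,u=np.mgrid[0:420,0:560]; P=world(cal,np.c_[u.ravel(),v.ravel()],d.ravel()); ok=d.ravel()>0
    g=im.reshape(-1,3).astype(int)
    q=(P[:,:2]-C)@np.c_[ex,ey]
    near=ok&(abs(P[:,0]-.515)<.08)&(abs(P[:,1]+.045)<.06)
    dark=near&(g.max(1)<60)&(P[:,2]>.006); up=near&(P[:,2]>.006)
    D=P[dark]; U=P[up]; print(c,len(D),len(U)); 
    if len(D)>5:
        T=D[D[:,2]>.014]; print(" grip top mean",T.mean(0),len(T),rect(T)); 
        ax=np.linalg.svd(U[:,:2]-U[:,:2].mean(0))[2][0]; ax*=np.sign(ax[0]); s=U[:,:2]@ax
        print(" axis deg",np.degrees(np.arctan2(ax[1],ax[0])),"span",s.min(),s.max(),s.max()-s.min(), "mid lat",U[:,:2].mean(0))
    br=ok&(q[:,0]>-.12)&(q[:,0]<-.03)&(q[:,1]<-.098)&(q[:,1]>-.16)&(P[:,2]>.03)
    B=np.c_[q,P[:,2]][br]; print(" bracket q x,y,z pct",np.percentile(B,[2,25,50,75,98],axis=0).tolist() if len(B) else 0,len(B))
    pl=ok&(abs(P[:,2]-.129)<.006)&(np.abs(q).max(1)<.15); R=rect(P[pl]);print(" platform",R)
cal=vision.get_calibration("top"); print(onplane(cal,[[328.9,229.3]],.02),onplane(cal,[[316.5,206.5]],.01))
E
```

```text
hole pred [0.483  0.0972]
top 138 208
 grip top mean [ 0.4956 -0.0571  0.0207] 135 ((495.8760070800781, -57.254478454589844), (49.23910140991211, 19.77151870727539), 29.013113021850586)
 axis deg 26.04717115466598 span 0.3925509812466269 0.5217037541551824 0.12915277290855554 mid lat [ 0.5068 -0.05  ]
 bracket q x,y,z pct [[-0.0910646381297276, -0.12644337837690492, 0.0650205309061901], [-0.08496236651348563, -0.11947259187263323, 0.0800422895454061], [-0.07708922207428036, -0.11327626676871413, 0.11210130877001148], [-0.0677202982755159, -0.10536065816080763, 0.1264121410106131], [-0.05841158976971686, -0.0988947298828942, 0.1296754955942668]] 183
 platform ((567.4993286132812, 211.51641845703125), (208.84921264648438, 250.31698608398438), 85.998291015625)
side 188 270
 grip top mean [ 0.4926 -0.0644  0.0189] 126 ((492.7575378417969, -63.796592712402344), (48.160072326660156, 19.215694427490234), 24.7663631439209)
 axis deg 29.51985585458845 span 0.37344152448497414 0.47132765401780546 0.09788612953283132 mid lat [ 0.5014 -0.0596]
 bracket q x,y,z pct [[-0.09265216003602905, -0.1313431858158339, 0.053197068904895055], [-0.08567787231458483, -0.12814906747438867, 0.07411425887876166], [-0.07668730718012269, -0.1257652417310712, 0.0916736349895915], [-0.06857936413092407, -0.113840036765526, 0.11034611100541619], [-0.059754055253487086, -0.10026098516890164, 0.12721033826245082]] 461
 platform ((564.6215209960938, 207.92465209960938), (213.1449737548828, 249.431640625), 86.1009750366211)
[[ 0.4941 -0.0596  0.02  ]] [[ 0.5581 -0.0269  0.01  ]]
```

```bash
python3 -m crank '[0,0,-45,8,100, -20,-20,-85,16,100, -50,-52,-105,24,100, -81,-84,-105,32,100, -112,-116,-105,40,100, -143,-148,-105,48,100, -174,-180,-105,56,100, -205,-212,-105,64,100, -236,-244,-105,72,100, -267,-276,-105,80,100]'; python3 - <<'E'
from h import *
s=status.state(); q=s["tool_rot"]; from scipy.spatial.transform import Rotation as R
M=R.from_quat([q[1],q[2],q[3],q[0]]).as_matrix(); print(s["tool_pos"]); print(M.round(4))
print("to pin hover .2 (mm, tool):",1000*M.T@(np.array([.4945,-.060,.2])-s["tool_pos"]),"phi",np.degrees(np.arctan2(M[1,1],M[0,1])))
E
```

```text
time: 2.05
tool_pos: [0.3776, 0.2235, 0.3047]
tool_rot: [0.0, 0.778, 0.629, 0.001]
contact_force: [0.6, 0.3, 1.0]
gripper_width: 1.004
[0.37763486 0.22349631 0.30469198]
[[ 2.090e-01  9.779e-01  1.100e-03]
 [ 9.779e-01 -2.090e-01  3.000e-04]
 [ 5.000e-04  1.000e-03 -1.000e+00]]
to pin hover .2 (mm, tool): [-252.86265114  173.44154717  104.72123972] phi -12.065353224662708
```

```bash
python3 -m crank '[-35,24,0,8,100, -70,48,0,16,100, -105,72,0,24,100, -140,96,20,32,100, -175,120,45,40,100, -210,144,70,49,100, -240,164,95,49,100, -253,173,105,49,100, -253,173,105,49,100, -253,173,105,49,100]'; cat > pose.py <<'E'
from h import *
from scipy.spatial.transform import Rotation as R
def pose():
    s=status.state(); q=s["tool_rot"]; return s["tool_pos"], R.from_quat([q[1],q[2],q[3],q[0]]).as_matrix(), s
def to(p,note=""):
    t,M,s=pose(); print(note,"shift mm (tool)",(1000*M.T@(np.array(p)-t)).round(1),"phi",np.degrees(np.arctan2(M[1,1],M[0,1])).round(2))
E
python3 - <<'E'
from pose import *
np.set_printoptions(precision=4,suppress=True)
cal=vision.get_calibration("wrist"); t,M,s=pose(); im,d=vision.grab_frame("wrist"); np.savez("w1.npz",im=im,d=d)
cv2.imwrite("pics/w1.png",im[:,:,::-1])
P=cloud(cal,np.ones((420,560),bool),d); v,u=np.nonzero(d>0); g=im[v,u].astype(int)
m=(g.max(1)<60)&(P[:,2]>.014)&(P[:,2]<.03)&(np.hypot(P[:,0]-.4945,P[:,1]+.06)<.06)
print(t,len(P),m.sum(),P[m].mean(0),rect(P[m]))
m2=(P[:,2]>.005)&(P[:,2]<.03)&(np.hypot(P[:,0]-.52,P[:,1]+.047)<.075); print(rect(P[m2]))
to([.4945,-.06,.005])
E
```

```text
time: 3.05
tool_pos: [0.4954, -0.0572, 0.2002]
tool_rot: [-0.0, 0.968, 0.253, 0.0]
contact_force: [-0.5, -0.9, -0.3]
gripper_width: 1.002
[ 0.4954 -0.0572  0.2002] 234218 659 [ 0.4977 -0.0576  0.0197] ((496.8678283691406, -58.42414855957031), (49.40031433105469, 19.19614028930664), 29.009912490844727)
((517.2302856445312, -46.88981246948242), (96.25615692138672, 20.977258682250977), 28.788375854492188)
 shift mm (tool) [ -2.8   1.9 195.9] phi -60.69
```

View pics/w1.png

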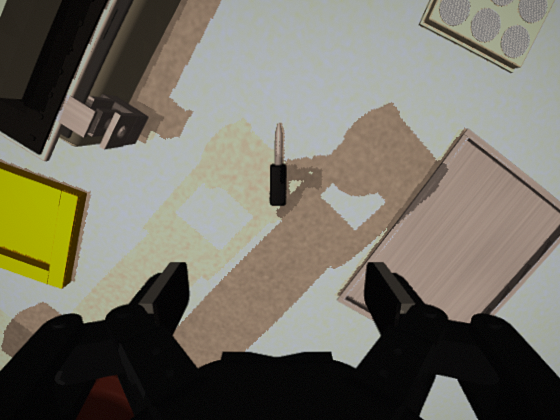

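The wrist view shows the pin upright in the middle (grip at about (278,185)) and the bracket hole at about (122,131). I'll measure the hole and go down on the pin.

```bash
python3 - <<'E'
from pose import *
np.set_printoptions(precision=4,suppress=True)
f=np.load("w1.npz"); im,d=f["im"],f["d"]; cal=vision.get_calibration("wrist")
c=im[115:148,105:140].max(2); print(c[::2,::2])
a=np.radians(-4.1); ex=np.array([np.cos(a),np.sin(a),0]); ey=np.array([-ex[1],ex[0],0]); C=np.array([.567,.2205,0])
R_=np.array(cal["R"]); o=-R_.T@cal["t"]
for uv in ([122,131],[121,130],[124,133]):
    v=np.r_[rays(cal,[uv])[0],1]@R_; k=((C-.129*ey-o)@ey)/(v@ey); X=o+k*v; print(uv,X,"qx",(X-C)@ex, "depth pt",world(cal,[uv],[d[uv[1],uv[0]]]))
P=cloud(cal,np.ones((420,560),bool),d); q=np.c_[(P-C)@ex,(P-C)@ey,P[:,2]]
B=q[(q[:,0]>-.12)&(q[:,0]<-.03)&(q[:,1]<-.1)&(q[:,1]>-.16)&(P[:,2]>.03)]; print(np.percentile(B,[1,5,50,95,99],axis=0))
to([.4965,-.0585,.005]); to([.4965,-.0585,.2])
E
```

```text
[[ 35  35  33  30 106 178 179 171  41  41  40  40  43  44  43  43  44  43]
 [ 35  34  32  31 161 175 176 147  30  36  36  36  36  36  35  35  37  35]
 [ 34  38  56  95 178 175 182  46  32  37  35  36  37  37  36  38  36  35]
 [ 35  64  63 157 175 176 145  27  35  35  38  36  35  37  36  40  36  34]
 [ 53  74  90 178 174 181  44  33  34  35  35  38  36  37  37  38  35  35]
 [ 64  65 155 177 177 142  28  33  30  49  35  35  37  35  38  34  37  37]
 [ 54  84 174 176 181  43  32  31  84 125  49  40  35  37  37  37  36  35]
 [ 37 151 171 176 141  31  33  71 159  92  56  37  36  42  37  36  38  36]
 [ 64 178 175 176  47  34  43 125 115  65  48  35  38  38  38  37  36  33]
 [148 176 177 165  29  32  71 111  76  66  40  39  42  39  38  35  37  36]
 [176 175 181  64  33  38  66  89  77  52  36  37  38  37  35  37  34  80]
 [176 175 171  30  38  37  41  52  49  36  34  39  37  37  37  36  37 140]
 [173 176  87  35  35  35  34  36  37  37  36  38  39  37  37  32  82 148]
 [174 168  34  36  37  35  35  35  35  35  40  37  37  38  35  38 181 174]
 [179  89  31  35  36  36  37  35  34  33  31  29  36  34  47 113 186 182]
 [165  34  35  37  34  34  30  29  31  77 131 165 172 174 189 183 182 181]
 [ 86  26  32  37  48  85 106 161 168 184 189 182 180 184 180 179 180 181]]
[122, 131] [0.4865 0.0969 0.1004] qx -0.07141237746929603 depth pt [[0.4838 0.1015 0.0898]]
[121, 130] [0.4877 0.0969 0.1032] qx -0.07029970123844279 depth pt [[0.484  0.103  0.0891]]
[124, 133] [0.4843 0.0971 0.0946] qx -0.0737117761998279 depth pt [[0.4826 0.0997 0.0884]]
[[-0.0893 -0.1275  0.0541]
 [-0.0859 -0.1272  0.0608]
 [-0.0692 -0.1141  0.1058]
 [-0.0568 -0.1015  0.1272]
 [-0.0564 -0.1005  0.1278]]
 shift mm (tool) [ -0.4   1.6 195.9] phi -60.69
 shift mm (tool) [-0.   1.8  0.9] phi -60.69
```

```bash
python3 -m crank '[0,1,45,0,100, 0,2,90,0,100, 0,2,135,0,100, 0,2,170,0,100, 0,2,188,0,100, 0,2,195,0,100, 0,2,195,0,60, 0,2,195,0,20, 0,2,195,0,0, 0,2,195,0,0]'; python3 -m crank '[0,0,0,0,0, 0,0,0,0,0, 0,0,-10,0,0, 0,0,-30,0,0, 0,0,-60,0,0, 0,0,-100,0,0, 0,0,-130,0,0, 0,0,-135,0,0, 0,0,-135,0,0, 0,0,-135,0,0]'; python3 - <<'E'
from pose import *
np.set_printoptions(precision=4,suppress=True)
cal=vision.get_calibration("wrist"); t,M,s=pose(); im,d=vision.grab_frame("wrist"); np.savez("w2.npz",im=im,d=d)
cv2.imwrite("pics/w2.png",im[:,:,::-1])
P=cloud(cal,np.ones((420,560),bool),d); print(t,s["gripper_width"])
rel=(P-t)@M  # tool coords
m=(abs(rel[:,1])<.009)&(abs(rel[:,2])<.05)&(rel[:,0]>-.06)&(rel[:,0]<.12)
r=rel[m]; print(m.sum(),np.percentile(r,[1,50,99],axis=0))
for x0 in np.arange(-.03,.09,.008):
    b=r[(r[:,0]>=x0)&(r[:,0]<x0+.008)]
    if len(b)>3: print(round(x0,3),len(b),b[:,1].min(),b[:,1].max(),"z",b[:,2].min(),np.median(b[:,2]))
E
```

```text
time: 4.1
tool_pos: [0.4974, -0.0598, 0.006]
tool_rot: [0.001, 0.968, 0.252, 0.001]
contact_force: [0.6, -0.4, 0.0]
gripper_width: 0.331
time: 5.1
tool_pos: [0.4951, -0.0593, 0.1379]
tool_rot: [-0.001, 0.968, 0.252, -0.001]
contact_force: [0.1, 0.1, -0.4]
gripper_width: 0.002
[ 0.4951 -0.0593  0.1379] 0.0015372528741198494
427 [[ 0.0073 -0.0087 -0.0499]
 [ 0.0117 -0.0002 -0.0437]
 [ 0.0125  0.0086 -0.0362]]
0.002 87 -0.008853450640189282 0.008874688646329624 z -0.04986248808841132 -0.04433772112893543
0.01 340 -0.00656182295142761 0.006632549232700968 z -0.0499477765494537 -0.043512414774634384
```

View pics/w2.png

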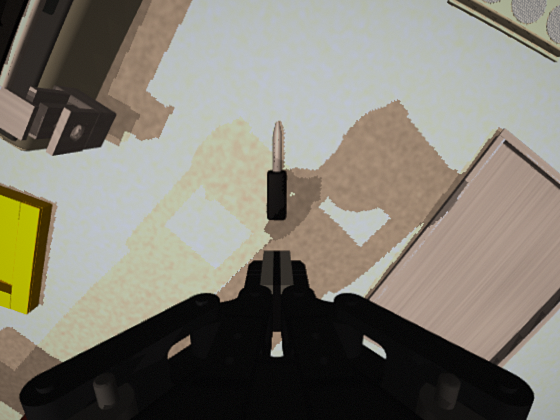

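The fingers shut empty: in this view the pin still lies at (277,190), so I lifted before the grip built up. I'll re-measure and retry lower, with a longer close.

```bash
python3 - <<'E'
from pose import *
np.set_printoptions(precision=4,suppress=True)
cal=vision.get_calibration("wrist"); f=np.load("w2.npz"); im,d=f["im"],f["d"]
P=cloud(cal,np.ones((420,560),bool),d); v,u=np.nonzero(d>0); g=im[v,u].astype(int)
m=(g.max(1)<60)&(P[:,2]>.012)&(P[:,2]<.03)&(np.hypot(P[:,0]-.4965,P[:,1]+.0585)<.06)
t,M,s=pose(); print(t,m.sum(),P[m].mean(0),rect(P[m]))
c=np.array(rect(P[m])[0])/1000; to([c[0],c[1],.002])
E
```

```text
[ 0.4948 -0.0592  0.1373] 942 [ 0.4976 -0.0573  0.019 ] ((496.7785339355469, -58.03313064575195), (49.20515060424805, 19.45602798461914), 28.80633544921875)
 shift mm (tool) [  2.6   0.3 135.3] phi -60.76
```

```bash
python3 -m crank '[0,0,20,0,60, 0,0,60,0,80, 0,0,80,0,80, 0,0,80,0,80, 0,0,80,0,80, 0,0,80,0,80, 0,0,80,0,80, 0,0,80,0,80, 0,0,80,0,80, 0,0,80,0,80]'
```

```text
time: 6.15
tool_pos: [0.4964, -0.0596, 0.0598]
tool_rot: [0.0, 0.968, 0.252, 0.0]
contact_force: [0.5, -0.6, -0.7]
gripper_width: 0.799
```

```bash
python3 -m crank '[1,-1,30,0,80, 1,-1,50,0,80, 1,-1,57,0,80, 1,-1,57,0,40, 1,-1,57,0,0, 1,-1,57,0,0, 1,-1,57,0,0, 1,-1,57,0,0, 1,-1,57,0,0, 1,-1,57,0,0]'
```

```text
time: 7.15
tool_pos: [0.4966, -0.0582, 0.0026]
tool_rot: [0.0, 0.968, 0.252, 0.0]
contact_force: [-0.5, -0.4, -0.1]
gripper_width: -0.001
```

```bash
python3 - <<'E'
from pose import *
im,d=vision.grab_frame("wrist"); im2,d2=vision.grab_frame("side"); np.savez("s3.npz",im=im2,d=d2)
t,M,s=pose(); print(t,s["gripper_width"],s["joint_efforts"],s["contact_force"])
a=cv2.resize(im2[190:330,170:380],(600,400),interpolation=cv2.INTER_CUBIC)
out=np.hstack([cv2.resize(im,(400,300)),cv2.resize(a,(400,300))]); cv2.imwrite("pics/w3.png",cv2.convertScaleAbs(out[:,:,::-1],alpha=1.5))
E
```

```text
[ 0.49649811 -0.05819262  0.00242847] 0.0030504451967908433 [ 4.40614631e-04 -3.00986981e+01 -3.15242887e+01  7.85656630e-05
 -6.95759900e-04  3.79079995e-05] [0.77359775 0.45498879 0.13960071]
```

View pics/w3.png

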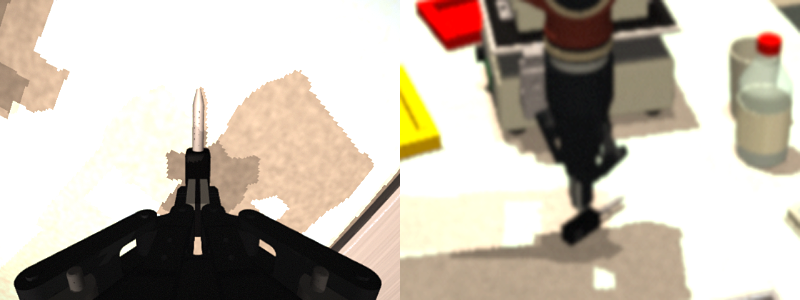

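```bash
python3 - <<'E'
from pose import *
np.set_printoptions(precision=4,suppress=True)
t,M,s=pose()
f=np.load("s3.npz"); 
for c,(im,d) in (("wrist",vision.grab_frame("wrist")),("side",(f["im"],f["d"]))):
    cal=vision.get_calibration(c); P=cloud(cal,np.ones((420,560),bool),d); v,u=np.nonzero(d>0); g=im[v,u].astype(int).max(1)
    rel=(P-t)@M; m=(np.abs(rel[:,1])<.04)&(rel[:,0]>-.06)&(rel[:,0]<.1)&(rel[:,2]<-.003)&(rel[:,2]>-.06)
    for x0 in np.arange(-.06,.1,.01):
        b=m&(rel[:,0]>=x0)&(rel[:,0]<x0+.01)
        if b.sum()>2: r=rel[b]; print(c,round(x0,3),b.sum(),"y",np.percentile(r[:,1],[2,98]),"height",np.percentile(t[2]-r[:,2],[2,50,98]),"lum",np.median(g[b]))
print(s["joint_pos"])
E
```

```text
wrist -0.01 24 y [-0.0095  0.0096] height [0.0173 0.0187 0.0205] lum 10.0
wrist 0.0 1027 y [-0.0131  0.0131] height [0.0181 0.0459 0.0618] lum 9.0
wrist 0.01 1243 y [-0.0086  0.0092] height [0.0181 0.0402 0.0618] lum 11.0
wrist 0.02 603 y [-0.0091  0.0092] height [0.0067 0.0178 0.0208] lum 16.0
wrist 0.03 273 y [-0.0037  0.0048] height [0.0101 0.0136 0.0152] lum 131.0
wrist 0.04 287 y [-0.0036  0.0048] height [0.0106 0.0136 0.0153] lum 149.0
wrist 0.05 292 y [-0.0035  0.0046] height [0.0111 0.0136 0.0154] lum 157.0
wrist 0.06 256 y [-0.003   0.0046] height [0.0099 0.0128 0.0149] lum 162.0
wrist 0.07 34 y [-0.001   0.0024] height [0.0099 0.0116 0.0129] lum 161.5
side -0.03 57 y [-0.0079  0.0105] height [0.0057 0.0155 0.0224] lum 9.0
side -0.02 85 y [-0.0076  0.0121] height [0.0063 0.0231 0.0609] lum 49.0
side -0.01 97 y [-0.013   0.0143] height [0.0071 0.0414 0.0621] lum 17.0
side 0.0 55 y [-0.0082  0.014 ] height [0.0078 0.0198 0.0615] lum 8.0
side 0.01 37 y [-0.0065  0.0107] height [0.0072 0.018  0.0224] lum 28.0
side 0.02 8 y [-0.0077  0.0088] height [0.0097 0.0147 0.018 ] lum 93.0
side 0.03 14 y [-0.002   0.0058] height [0.0074 0.0127 0.0147] lum 104.5
side 0.04 14 y [-0.0022  0.0056] height [0.0076 0.0129 0.0152] lum 122.5
side 0.05 12 y [-0.0019  0.005 ] height [0.0089 0.0131 0.0161] lum 131.0
side 0.06 8 y [0.0008 0.0053] height [0.0111 0.0132 0.0147] lum 155.0
[-0.2657 -0.0328  2.0514  0.      1.123   0.7948]
```

```bash
python3 -m crank '[0,0,-30,0,0, 0,0,-60,0,0, 0,0,-90,0,0, 0,0,-90,0,0, 0,0,-90,0,0, 0,0,-90,0,0, 0,0,-90,0,0, 0,0,-90,0,0, 0,0,-90,0,0, 0,0,-90,0,0]'; python3 - <<'E'
from pose import *
np.set_printoptions(precision=4,suppress=True)
t,M,s=pose(); print(t)
for c in("wrist","side","top"):
    im,d=vision.grab_frame(c); cal=vision.get_calibration(c); P=cloud(cal,np.ones((420,560),bool),d)
    rel=(P-t)@M; m=(np.abs(rel[:,1])<.05)&(np.abs(rel[:,0])<.05)&(rel[:,2]<.03)&(rel[:,2]>-.12); r=rel[m]
    print(c,m.sum())
    for z0 in np.arange(-.12,.03,.01):
        b=r[(r[:,2]>=z0)&(r[:,2]<z0+.01)]
        if len(b)>2: print("  z",round(z0,3),len(b),"x",b[:,0].min(),b[:,0].max(),"y",b[:,1].min(),b[:,1].max())
    R_=np.array(cal["R"]); p=R_@t+cal["t"]; print("  tcp proj",p, np.array(cal["camera_matrix"])@(p/p[2]))
    if c=="side": cv2.imwrite("pics/s4.png",cv2.resize(cv2.convertScaleAbs(im[170:330,190:350,::-1],alpha=1.6),(600,600),interpolation=cv2.INTER_CUBIC))
E
```

```text
time: 8.3
tool_pos: [0.4963, -0.0582, 0.092]
tool_rot: [-0.0, 0.968, 0.252, -0.0]
contact_force: [0.2, -0.8, -0.3]
gripper_width: 0.001
[ 0.4963 -0.0582  0.092 ]
wrist 33452
  z -0.12 10857 x -0.006827576631250232 0.019681135805900248 y -0.049988007082561896 0.04998905638228761
  z -0.11 9115 x -0.007608975961788876 0.019078119567012518 y -0.04998346823826846 0.04997751599769972
  z -0.1 4457 x -0.00811464581169014 0.018687738451767688 y -0.04723225999658251 0.04770845212017968
  z -0.09 5442 x -0.01112935667611332 0.015055658785579946 y -0.03947203655540064 0.039822593952239714
  z -0.08 1507 x -0.011210604015030583 0.015270725071965937 y -0.03094343986816224 0.03175897410574437
  z -0.07 818 x -0.010260061100126608 0.012796858009035197 y -0.01361074068032174 0.013717983775881014
  z -0.06 640 x 0.006913163284634873 0.012830779514275928 y -0.013557014799006511 0.013753869498539465
  z -0.05 512 x 0.006800337144969122 0.012562913794734827 y -0.013568856826456288 0.01370975453727388
  z -0.04 104 x 0.007445518053102913 0.012420461218604323 y -0.011503004898021887 0.012182081741250171

[... 520 characters left out ...]
5737421665179 y -0.02964511583451936 0.029399175413542145
  z -0.07 48 x -0.01374048218680566 0.00753852717878053 y -0.01083743160532569 0.014860702009327091
  z -0.06 57 x -0.014329188835041218 0.007501332983829506 y -0.014750576383263988 0.014251887259033006
  z -0.05 55 x -0.013555596623283208 0.00906951937506732 y -0.013405231193151542 0.01406410310452202
  z -0.04 23 x -0.01321318799177686 0.0074798076618289265 y -0.00671480072195113 0.011419133163111704
  tcp proj [-0.0197  0.1048  1.0878] [264.9558 263.8697   1.    ]
top 7
  z -0.1 4 x -0.01067787814408299 -0.008532896371446287 y -0.030070656605356873 -0.024000150898453917
  tcp proj [0.1362 0.0368 0.9785] [331.8569 225.2884   1.    ]
```

View pics/s4.png

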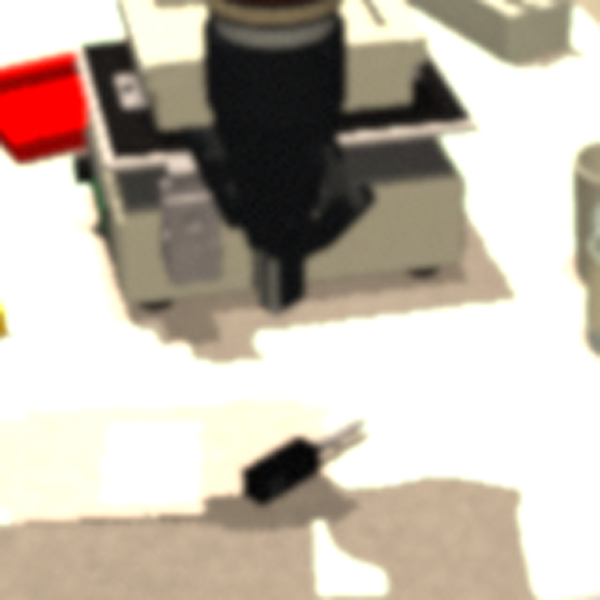

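Both cameras put the shut fingertips about 35 mm behind the reported TCP (side view: tips at (280,305) of the crop, well above the projected TCP). The pads therefore closed above the block. I'll measure this offset and use it from here on.

```bash
python3 - <<'E'
from pose import *
t,M,s=pose()
for c in("wrist","side"):
    im,d=vision.grab_frame(c); cal=vision.get_calibration(c); P=cloud(cal,np.ones((420,560),bool),d)
    rel=(P-t)@M; m=(np.abs(rel[:,1])<.02)&(np.abs(rel[:,0])<.02)&(rel[:,2]<.03)&(rel[:,2]>-.06); print(c,np.sort(rel[m][:,2])[-12:].round(4))
E
python3 -m crank '[0,0,30,0,50, 0,0,60,0,80, 0,0,80,0,80, 0,0,95,0,80, 0,0,105,0,80, 0,0,112,0,80, 0,0,116,0,80, 0,0,116,0,80, 0,0,116,0,80, 0,0,116,0,80]'
```

```text
wrist [-0.037  -0.0369 -0.0368 -0.0368 -0.0366 -0.0366 -0.0365 -0.0365 -0.0364
 -0.0363 -0.0363 -0.0362]
side [-0.0374 -0.0361 -0.0357 -0.0357 -0.0357 -0.0356 -0.034  -0.0338 -0.0334
 -0.0332 -0.0329 -0.0322]
time: 9.55
tool_pos: [0.4972, -0.0584, -0.0228]
tool_rot: [0.0, 0.968, 0.252, 0.001]
contact_force: [-0.4, -0.7, -0.4]
gripper_width: 0.8
```

```bash
python3 -m crank '[0,0,5,0,80, 0,0,9,0,80, 0,0,9,0,40, 0,0,9,0,0, 0,0,9,0,0, 0,0,9,0,0, 0,0,9,0,0, 0,0,9,0,0, 0,0,9,0,0, 0,0,9,0,0]'
```

```text
time: 10.55
tool_pos: [0.4976, -0.0585, -0.0315]
tool_rot: [0.0, 0.968, 0.252, 0.001]
contact_force: [-1.2, 0.5, 5.6]
gripper_width: 0.221
```

```bash
python3 -m crank '[0,0,-15,0,0, 0,0,-40,0,0, 0,-10,-65,-8,0, 2,-20,-80,-16,0, 4,-30,-85,-24,0, 6,-40,-85,-32,0, 8,-50,-85,-40,0, 10,-61,-85,-48,0, 10,-61,-85,-56.5,0, 10,-61,-85,-56.5,0]'; cat > chk.py <<'E'
from pose import *
import sys
np.set_printoptions(precision=4,suppress=True)
a=np.radians(-4.1); ex=np.array([np.cos(a),np.sin(a),0]); ey=np.array([-ex[1],ex[0],0]); C=np.array([.567,.2205,0]); H=C-.075*ex-.129*ey+[0,0,.095]
cal=vision.get_calibration("wrist"); t,M,s=pose(); im,d=vision.grab_frame("wrist"); np.savez("wc.npz",im=im,d=d)
print("tool",t,"width",s["gripper_width"],"F",s["contact_force"]); P=cloud(cal,np.ones((420,560),bool),d); v,u=np.nonzero(d>0); g=im[v,u].astype(int).max(1)
rel=(P-t)@M
m=(abs(rel[:,1])<.014)&(rel[:,0]>.02)&(rel[:,0]<.1)&(rel[:,2]<-.025)&(rel[:,2]>-.06)
r=rel[m]; 
for x0 in np.arange(.02,.1,.006):
    b=r[(r[:,0]>=x0)&(r[:,0]<x0+.006)]
    if len(b)>3: print("x",round(x0,3),len(b),"y",np.percentile(b[:,1],[3,97]).round(4),np.median(b[:,1]).round(4),"ztop",np.percentile(b[:,2],3).round(4))
if len(r): print("tip x",r[:,0].max())
q=np.c_[(P-H)@ex,(P-H)@ey,P[:,2]-H[2]]
B=(np.abs(q[:,0])<.05)&(q[:,1]>-.008)&(q[:,1]<.03)&(np.abs(q[:,2])<.04); print("bracket",B.sum(),np.percentile(q[B],[1,5,50,95,99],axis=0))
F=B&(q[:,1]<.005); print("outer face", F.sum(), np.percentile(q[F],[1,50,99],axis=0) if F.sum() else 0)
E
python3 chk.py; python3 - <<'E'
import numpy as np,cv2
f=np.load("wc.npz"); cv2.imwrite("pics/w5.png",cv2.convertScaleAbs(f["im"][:,:,::-1],alpha=1.5))
E
```

```text
time: 11.55
tool_pos: [0.4749, 0.0002, 0.0519]
tool_rot: [-0.0, 0.733, 0.68, -0.0]
contact_force: [0.2, -0.2, 0.1]
gripper_width: 0.218
tool [0.4749 0.0002 0.0519] width 0.21805361824330435 F [ 0.1528 -0.1752  0.118 ]
x 0.02 809 y [-0.0084  0.0097] 0.0005 ztop -0.0521
x 0.026 243 y [-0.0037  0.0051] 0.0005 ztop -0.0466
x 0.032 255 y [-0.0036  0.0051] 0.0009 ztop -0.0467
x 0.038 259 y [-0.0036  0.005 ] 0.0009 ztop -0.0468
x 0.044 271 y [-0.0035  0.0049] 0.0009 ztop -0.0467
x 0.05 276 y [-0.0035  0.0048] 0.0005 ztop -0.0465
x 0.056 286 y [-0.0034  0.0048] 0.0009 ztop -0.0465
x 0.062 222 y [-0.0025  0.0039] 0.0005 ztop -0.0457
x 0.068 95 y [-0.0012  0.0026] 0.0009 ztop -0.0446
x 0.098 1296 y [-0.0132  0.0132] -0.0009 ztop -0.0597
tip x 0.09999681574817133
bracket 5933 [[-0.0156  0.0014 -0.0368]
 [-0.0141  0.0016 -0.0264]
 [ 0.0009  0.0043  0.0085]
 [ 0.016   0.0181  0.0181]
 [ 0.0176  0.0245  0.0192]]
outer face 3177 [[-0.0157  0.0014 -0.0379]
 [ 0.0009  0.0019  0.0083]
 [ 0.0175  0.0049  0.0185]]
```

View pics/w5.png

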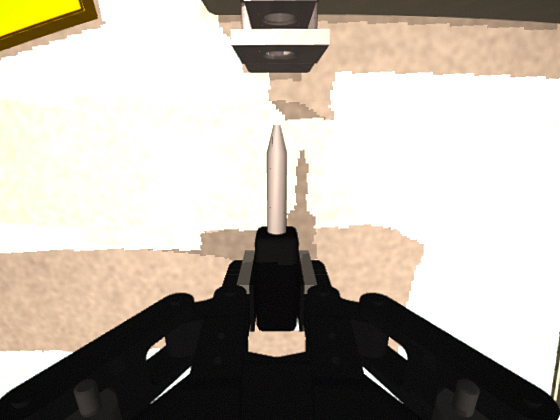

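The picture shows the pin held straight, tip at (277,126), facing the bracket hole at (278,53). I'll compare the tip line with the hole.

```bash
python3 - <<'E'
from pose import *
np.set_printoptions(precision=4,suppress=True)
a=np.radians(-4.1); ex=np.array([np.cos(a),np.sin(a),0]); ey=np.array([-ex[1],ex[0],0]); C=np.array([.567,.2205,0]); H=C-.075*ex-.129*ey+[0,0,.095]
cal=vision.get_calibration("wrist"); t,M,s=pose(); f=np.load("wc.npz"); im,d=f["im"],f["d"]
print(im[44:66,278].max(1)); print(im[53,255:305].max(1)); 
R_=np.array(cal["R"]); o=-R_.T@cal["t"]
for uv in ([278,46],[278,53],[278,60],[262,53],[293,53]):
    v=np.r_[rays(cal,[uv])[0],1]@R_; k=((H+.0019*ey-o)@ey)/(v@ey); X=o+k*v-H; print(uv,"hole frame x,z",X@ex,X[2])
tip=t+M@[.0735,.0007,-.0422]-H; print("tip in hole frame",tip@ex,tip@ey,tip[2]); print("xtool.ex",M[:,0]@ex)
P=cloud(cal,np.ones((420,560),bool),d); q=np.c_[(P-H)@ex,(P-H)@ey,P[:,2]-H[2]]
F=(np.abs(q[:,0])<.03)&(q[:,1]>0)&(q[:,1]<.003)&(np.abs(q[:,2])<.04); 
A=q[F]; k=np.polyfit(A[:,0],A[:,1],1); print("face slope rad",k)
E
```

```text
[159  45  31  37  39  38  43  67  87  86  83  76  62  55  51  43  40  39
  39  46  41  41]
[ 40  41  40  39  41  41  40  41  40  40  52  80  91 113  74  71  76  79
  79  81  82  84  84  86  86  84  80  78 107 157 153 147 134 113  94  68
  63  60  53  43  41  38  39  38  40  39  39  40  41  40]
[278, 46] hole frame x,z 0.0008198978759129355 0.013240763840075234
[278, 53] hole frame x,z 0.0008774831986816999 0.0020418479734218287
[278, 60] hole frame x,z 0.0009477930489818335 -0.011622554240215216
[262, 53] hole frame x,z -0.005407436608536324 0.002235668972634164
[293, 53] hole frame x,z 0.006783175985724366 0.0019354288740902337
tip in hole frame 0.00016296136546657198 -0.02398389915413638 -0.0008439726993463847
xtool.ex 0.005521472798857704
face slope rad [-0.0001  0.0017]
```

```bash
python3 -m crank '[5,0.8,-0.7,0,0, 10,0.8,-0.7,0,0, 15,0.8,-0.7,0,0, 20,0.8,-0.7,0,0, 24,0.8,-0.7,0,0, 28,0.8,-0.7,0,0, 33,0.8,-0.7,0,0, 38,0.8,-0.7,0,0, 42,0.8,-0.7,0,0, 46,0.8,-0.7,0,0]'
```

```text
time: 12.6
tool_pos: [0.4797, 0.0461, 0.0531]
tool_rot: [-0.0, 0.733, 0.68, -0.0]
contact_force: [-0.1, -0.4, -0.2]
gripper_width: 0.214
```

No contact force so far, so the tip is about 20 mm into the hole. I'll continue to home.

```bash
python3 -m crank '[5,0,0,0,0, 10,0,0,0,0, 15,0,0,0,0, 20,0,0,0,0, 23,0,0,0,0, 25,0,0,0,0, 27,0,0,0,0, 28,0,0,0,0, 28,0,0,0,0, 28,0,0,0,0]'; python3 chk.py | tail -12
```

```text
time: 13.6
tool_pos: [0.4817, 0.0736, 0.0531]
tool_rot: [0.0, 0.733, 0.68, -0.0]
contact_force: [-1.0, -0.7, -1.0]
gripper_width: 0.217
x 0.02 286 y [-0.01    0.0104] 0.0001 ztop -0.0592
x 0.026 1183 y [-0.0131  0.0132] 0.0001 ztop -0.0598
x 0.05 28 y [-0.0139 -0.0082] -0.0136 ztop -0.0598
tip x 0.05558498332138506
bracket 5243 [[-0.0154 -0.0075  0.0063]
 [-0.0123 -0.0051  0.0087]
 [ 0.0011  0.0171  0.0303]
 [ 0.0146  0.029   0.0319]
 [ 0.0174  0.0297  0.0324]]
outer face 1204 [[-0.0154 -0.0078  0.0072]
 [ 0.001  -0.0016  0.0106]
 [ 0.0174  0.0049  0.0182]]
```

```bash
python3 -m crank '[0.5,0,0,0,0, 1,0,0,0,0, 1.5,0,0,0,0, 2,0,0,0,0, 2.5,0,0,0,0, 3,0,0,0,0, 3,0,0,0,0, 3,0,0,0,0, 3,0,0,0,0, 3,0,0,0,0]'
```

```text
time: 14.65
tool_pos: [0.4819, 0.0748, 0.0532]
tool_rot: [0.001, 0.733, 0.68, -0.002]
contact_force: [-1.1, -8.0, -0.2]
gripper_width: 0.217
```

```bash
python3 -m crank '[2.5,0,0,0,0, 2,0,0,0,0, 2,0,0,0,50, 2,0,0,0,60, 2,0,0,0,60, 2,0,0,0,60, 2,0,-10,0,60, 2,0,-30,0,60, 2,0,-60,0,60, 2,0,-100,0,60]'; python3 -m crank '[-10,0,-40,8,60, -20,0,-60,16,60, -30,0,-60,24,60, -30,0,-60,32,60, -30,0,-60,40,60, -30,0,-60,48,60, -30,0,-60,56,60, -30,0,-60,64,60, -30,0,-60,72,60, -30,0,-60,80,60]'
python3 - <<'E'
from pose import *
np.set_printoptions(precision=4,suppress=True)
a=np.radians(-4.1); ex=np.array([np.cos(a),np.sin(a),0]); ey=np.array([-ex[1],ex[0],0]); C=np.array([.567,.2205,0]); H=C-.075*ex-.129*ey+[0,0,.095]
for c in("side","wrist","top"):
    im,d=vision.grab_frame(c); cal=vision.get_calibration(c)
    P=cloud(cal,np.ones((420,560),bool),d); v,u=np.nonzero(d>0); g=im[v,u].astype(int).max(1)
    q=np.c_[(P-H)@ex,(P-H)@ey,P[:,2]-H[2]]
    m=(abs(q[:,0])<.02)&(q[:,1]<0.01)&(q[:,1]>-.08)&(abs(q[:,2])<.02)&(g<45); print(c,m.sum(),np.percentile(q[m],[2,50,98],axis=0) if m.sum() else "")
    Q=np.c_[(P-C)@ex,(P-C)@ey,P[:,2]]; k=(np.abs(Q[:,0])<.12)&(np.abs(Q[:,1])<.09)&(Q[:,2]>.178)&(Q[:,2]<.19)
    if k.sum()>50: print("  cover",k.sum(),rect(P[k]),np.median(P[k,2]),"zfit",np.linalg.lstsq(np.c_[Q[k,:2],np.ones(k.sum())],Q[k,2],rcond=None)[0])
    k=(np.abs(Q[:,0])<.06)&(np.abs(Q[:,1])<.04)&(Q[:,2]<.18)&(Q[:,2]>.155); 
    if k.sum(): print("  floor z",np.median(Q[k,2]))
t,M,s=pose(); print(t,"phi",np.degrees(np.arctan2(M[1,1],M[0,1])))
E
```

```text
time: 15.65
tool_pos: [0.4807, 0.0788, 0.153]
tool_rot: [-0.001, 0.733, 0.68, -0.001]
contact_force: [-0.2, 0.6, 0.1]
gripper_width: 0.599
time: 16.65
tool_pos: [0.48, 0.0489, 0.214]
tool_rot: [-0.0, 0.999, 0.047, 0.0]
contact_force: [0.1, 0.3, -0.3]
gripper_width: 0.6
side 159 [[-0.0109 -0.0527 -0.0148]
 [-0.0028 -0.0375  0.0027]
 [ 0.0068 -0.0049  0.0082]]
  cover 846 ((566.2681274414062, 220.19601440429688), (147.7893524169922, 190.91734313964844), 86.13622283935547) 0.18226757901776358 zfit [-0.0022  0.005   0.1821]
  floor z 0.16891383715254366
wrist 1044 [[-0.0077 -0.0478 -0.0063]
 [ 0.0031 -0.0236  0.0041]
 [ 0.0113  0.0016  0.0078]]
  cover 10621 ((545.6666870117188, 202.99749755859375), (99.55538940429688, 151.7915496826172), 86.47041320800781) 0.18202136649354683 zfit [0.0011 0.0035 0.1821]
  floor z 0.1686365543377088
top 79 [[-0.009  -0.0414 -0.0076]
 [-0.0046 -0.0143  0.0061]
 [ 0.0073  0.003   0.0109]]
  cover 2247 ((568.0280151367188, 220.69976806640625), (140.70071411132812, 190.7537078857422), 85.822021484375) 0.18329680203586612 zfit [-0.0008  0.0009  0.1833]
  floor z 0.16989475174525454
[0.48   0.0489 0.2138] phi -84.089594553212
```

The pin reads home (grip end at the face, back end 48–50 mm out), and the cover is seated at 182 mm. Next I pinch the right rim near the near corner.

```bash
python3 -m crank '[8,-25,0,8,60, 16,-50,0,10,60, 26,-75,0,10,60, 33,-98,10,10,60, 39,-113,30,10,60, 39,-113,50,10,60, 39,-113,65,10,60, 39,-113,72,10,60, 39,-113,72,10,60, 39,-113,72,10,60]'; python3 - <<'E'
from pose import *
np.set_printoptions(precision=4,suppress=True)
cal=vision.get_calibration("wrist"); t,M,s=pose(); im,d=vision.grab_frame("wrist"); cv2.imwrite("pics/w6.png",cv2.convertScaleAbs(im[:,:,::-1],alpha=1.3))
print(t,"phi",np.degrees(np.arctan2(M[1,1],M[0,1])),s["contact_force"]); to([.5069,.1654,.136])
P=cloud(cal,np.ones((420,560),bool),d); rel=(P-t)@M
m=(rel[:,0]>.015)&(rel[:,0]<.05)&(P[:,2]>.178)&(P[:,2]<.187)&(abs(rel[:,1])<.05); print("rim y span ahead",np.percentile(rel[m,1],[1,50,99]),np.median(P[m,2]))
m=(rel[:,0]>-.02)&(rel[:,0]<.02)&(abs(rel[:,1])<.04)&(rel[:,2]>-.1); print("lowest pts", np.sort(rel[m,2])[-5:])
E
```

```text
time: 17.8
tool_pos: [0.5079, 0.1648, 0.142]
tool_rot: [-0.0, 0.999, -0.037, 0.001]
contact_force: [-0.4, 0.1, 0.6]
gripper_width: 0.602
[0.5079 0.1648 0.142 ] phi -94.26573056804895 [-0.3645  0.1429  0.5775]
 shift mm (tool) [-1.3 -0.4  6.4] phi -94.27
rim y span ahead [-0.0129 -0.0025  0.0081] 0.18206682910971544
lowest pts [0.0457 0.0465 0.0474 0.0483 0.0525]
```

View pics/w6.png

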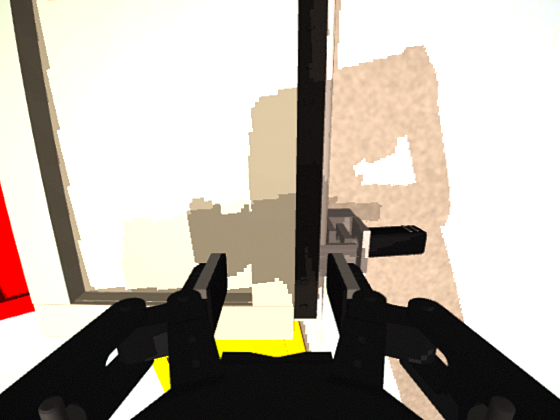

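The wrist view shows the pinned grip at (400,240) and the fingers straddling the right rim near the near corner, 2.4 mm off centre. I'll correct that, go down and close.

```bash
python3 -m crank '[-1,-2.4,3,0,60, -1,-2.4,6,0,60, -1,-2.4,6,0,45, -1,-2.4,6,0,35, -1,-2.4,6,0,15, -1,-2.4,6,0,0, -1,-2.4,6,0,0, -1,-2.4,6,0,0, -1,-2.4,6,0,0, -1,-2.4,6,0,0]'
```

```text
time: 18.85
tool_pos: [0.5066, 0.1673, 0.1357]
tool_rot: [0.0, 0.999, -0.037, 0.0]
contact_force: [-2.3, -1.2, 5.5]
gripper_width: 0.231
```

```bash
cat > cov.py <<'E'
from pose import *
np.set_printoptions(precision=4,suppress=True)
a=np.radians(-4.1); ex=np.array([np.cos(a),np.sin(a),0]); ey=np.array([-ex[1],ex[0],0]); C=np.array([.567,.2205,0])
t,M,s=pose(); print(t,s["gripper_width"],s["contact_force"])
for c in("side","top"):
    im,d=vision.grab_frame(c); cal=vision.get_calibration(c)
    P=cloud(cal,np.ones((420,560),bool),d); v,u=np.nonzero(d>0); g=im[v,u].astype(int)
    Q=np.c_[(P-C)@ex,(P-C)@ey,P[:,2]]
    # dish floor / rim fits: floor region
    k=(Q[:,0]>-.02)&(Q[:,0]<.068)&(Q[:,1]>-.02)&(Q[:,1]<.042)&(Q[:,2]>.15)&(Q[:,2]<.24)&(g.min(1)>60)
    if k.sum()>40:
        A=np.c_[Q[k,:2],np.ones(k.sum())]; w=np.ones(k.sum(),bool)
        for _ in range(4): f=np.linalg.lstsq(A[w],Q[k,2][w],rcond=None)[0]; e=abs(Q[k,2]-A@f); w=e<max(.004,2*np.median(e))
        rim=lambda x,y: f@[x,y,1]+.0135-.182
        print(c,k.sum(),"floor fit slopes",f[:2],"corner lift mm nl,nr,fl,fr",[round(1000*rim(x,y),1) for x,y in((-.095,.07),(-.095,-.07),(.095,.07),(.095,-.07))])
    p=(abs(Q[:,0])<.12)&(abs(Q[:,1])<.092)&(abs(Q[:,2]-.129)<.01)&((abs(Q[:,1])>.076)|(Q[:,0]>.103)|(Q[:,0]<-.103)); A=np.c_[Q[p,:2],np.ones(p.sum())]; print("  platform tilt",np.linalg.lstsq(A,Q[p,2],rcond=None)[0][:2] if p.sum()>50 else "")
E
python3 -m crank '[0,0,-1.5,0,0, 0,0,-3,0,0, 0,0,-4.5,0,0, 0,0,-6,0,0, 0,0,-7.5,0,0, 0,0,-9,0,0, 0,0,-10.5,0,0, 0,0,-12,0,0, 0,0,-13.5,0,0, 0,0,-15,0,0]'; python3 cov.py
```

```text
time: 19.85
tool_pos: [0.5039, 0.1681, 0.1461]
tool_rot: [-0.0, 0.999, -0.037, -0.004]
contact_force: [-1.7, -0.0, -4.9]
gripper_width: 0.227
[0.5039 0.1681 0.1461] 0.22699191463318572 [-1.738  -0.0351 -4.9422]
side 276 floor fit slopes [-0.0178 -0.0214] corner lift mm nl,nr,fl,fr [np.float64(7.5), np.float64(10.5), np.float64(4.1), np.float64(7.1)]
  platform tilt [0.0453 0.0148]
top 89 floor fit slopes [-0.0487 -0.0327] corner lift mm nl,nr,fl,fr [np.float64(13.0), np.float64(17.6), np.float64(3.7), np.float64(8.3)]
  platform tilt [0.0486 0.0026]
```

```bash
python3 -m crank '[0,0,-1,0,0, 0,0,-2,0,0, 0,0,-3,0,0, 0,0,-4,0,0, 0,0,-5,0,0, 0,0,-6,0,0, 0,0,-7,0,0, 0,0,-8,0,0, 0,0,-8,0,0, 0,0,-8,0,0]'; python3 cov.py
```

```text
time: 20.95
tool_pos: [0.5075, 0.1675, 0.1586]
tool_rot: [-0.0, 0.999, -0.037, 0.001]
contact_force: [4.9, -0.4, -5.6]
gripper_width: 0.236
[0.5075 0.1675 0.1586] 0.23614207773068663 [ 4.8876 -0.4421 -5.6241]
side 262 floor fit slopes [-0.1062 -0.028 ] corner lift mm nl,nr,fl,fr [np.float64(22.9), np.float64(26.8), np.float64(2.7), np.float64(6.7)]
  platform tilt [0.0504 0.0126]
  platform tilt [0.052  0.0002]
```

```bash
python3 -m crank '[0,0,-1,0,0, 0,0,-2,0,0, 0,0,-3,0,0, 0,0,-4,0,0, 0,0,-5,0,0, 0,0,-6,0,0, 0,0,-7,0,0, 0,0,-8,0,0, 0,0,-9,0,0, 0,0,-10,0,0]'; python3 cov.py
```

```text
time: 22.05
tool_pos: [0.5078, 0.168, 0.1685]
tool_rot: [-0.001, 0.999, -0.037, 0.002]
contact_force: [7.0, 2.2, -5.7]
gripper_width: 0.23
[0.5078 0.168  0.1685] 0.22983277187318038 [ 7.0365  2.1789 -5.6759]
side 228 floor fit slopes [-0.1558 -0.04  ] corner lift mm nl,nr,fl,fr [np.float64(32.5), np.float64(38.1), np.float64(2.9), np.float64(8.5)]
  platform tilt [0.0511 0.0139]
  platform tilt [0.0542 0.0011]
```

```bash
python3 -m crank '[1,0,-1,0,0, 2,0,-2,0,0, 3,0,-3,0,0, 3,0,-4,0,0, 3,0,-5,0,0, 3,0,-6,0,0, 3,0,-7,0,0, 3,0,-8,0,0, 3,0,-9,0,0, 3,0,-10,0,0]'; python3 cov.py
```

```text
time: 23.15
tool_pos: [0.5104, 0.1674, 0.1784]
tool_rot: [-0.0, 0.999, -0.037, 0.001]
contact_force: [6.1, 2.8, -6.1]
gripper_width: 0.229
[0.5104 0.1674 0.1784] 0.2285214059685621 [ 6.0994  2.7995 -6.1475]
side 210 floor fit slopes [-0.2245 -0.0424] corner lift mm nl,nr,fl,fr [np.float64(45.4), np.float64(51.3), np.float64(2.7), np.float64(8.7)]
  platform tilt [0.0517 0.0147]
  platform tilt [0.0524 0.0033]
```

Fx of +6 N suggests the far skirt is hooked against the tray's far rim. I'll move +x to relieve it before lifting on.

```bash
python3 -m crank '[1,0,0,0,0, 2,0,0,0,0, 3,0,0,0,0, 4,0,0,0,0, 5,0,0,0,0, 6,0,0,0,0, 7,0,0,0,0, 8,0,0,0,0, 8,0,0,0,0, 8,0,0,0,0]'; python3 cov.py
```

```text
time: 24.25
tool_pos: [0.5175, 0.1667, 0.1781]
tool_rot: [0.0, 0.999, -0.037, -0.0]
contact_force: [-3.0, 0.8, -3.3]
gripper_width: 0.23
[0.5175 0.1667 0.1781] 0.23048124301088319 [-2.9642  0.7689 -3.2878]
side 183 floor fit slopes [-0.2683 -0.0378] corner lift mm nl,nr,fl,fr [np.float64(49.1), np.float64(54.4), np.float64(-1.9), np.float64(3.4)]
  platform tilt [-0.007   0.0133]
  platform tilt [-0.0079  0.0025]
```

The peel is done (near corners ~50 mm up, far ones seated), but the cover only pivots in the pads, so the far corners won't come free from this grip. I'll lower it back almost seated and regrip mid-side, where the seal moments balance.

```bash
python3 -m crank '[-3,0,2,0,0, -4,0,6,0,0, -5,0,10,0,0, -6,0,14,0,0, -7,0,18,0,0, -8,0,22,0,0, -9,0,26,0,0, -10,0,30,0,0, -10,0,32,0,0, -10,0,34,0,0]'; python3 cov.py
```

```text
time: 25.35
tool_pos: [0.5072, 0.1677, 0.1477]
tool_rot: [-0.0, 0.999, -0.037, -0.001]
contact_force: [-1.8, -0.6, 6.8]
gripper_width: 0.235
[0.5072 0.1677 0.1477] 0.2353778445413169 [-1.7745 -0.555   6.7537]
side 302 floor fit slopes [-0.0652  0.0073] corner lift mm nl,nr,fl,fr [np.float64(14.5), np.float64(13.5), np.float64(2.1), np.float64(1.1)]
  platform tilt [-0.0143  0.0145]
top 57 floor fit slopes [-0.1449 -0.0339] corner lift mm nl,nr,fl,fr [np.float64(25.3), np.float64(30.1), np.float64(-2.2), np.float64(2.6)]
  platform tilt [-0.0193  0.0007]
```

```bash
python3 -m crank '[0,0,2,0,0, 0,0,4,0,0, 0,0,6,0,0, 0,0,7,0,0, 0,0,8,0,0, 0,0,8,0,0, 0,0,8,0,0, 0,0,8,0,30, 0,0,8,0,60, 0,0,8,0,60]'; python3 -m crank '[0,0,-15,0,60, 0,0,-35,0,60, 0,0,-50,0,60, 20,0,-50,0,60, 40,0,-50,0,60, 56,0,-50,0,60, 56,0,-50,0,60, 56,0,-50,0,60, 56,0,-50,0,60, 56,0,-50,0,60]'; python3 cov.py; python3 - <<'E'
from cov import *
im,d=vision.grab_frame("wrist"); cal=vision.get_calibration("wrist"); P=cloud(cal,np.ones((420,560),bool),d); rel=(P-t)@M
for x0 in np.arange(-.02,.09,.02):
    m=(rel[:,0]>x0)&(rel[:,0]<x0+.02)&(P[:,2]>.178)&(P[:,2]<.205)&(abs(rel[:,1])<.03)
    if m.sum()>20: print(x0.round(3),m.sum(),"rim y",np.percentile(rel[m,1],[1,99]),"z",np.median(P[m,2]))
Q=np.c_[(P-C)@ex,(P-C)@ey,P[:,2]]; m=(abs(Q[:,0])<.065)&(abs(Q[:,1])<.042)&(Q[:,2]>.15)&(Q[:,2]<.2); print("floor fit",np.linalg.lstsq(np.c_[Q[m,:2],np.ones(m.sum())],Q[m,2],rcond=None)[0],m.sum())
to([.567-.0593*.0715,.2205-.0593*.9974,.1355])
E
```

```text
time: 26.45
tool_pos: [0.5081, 0.1659, 0.1382]
tool_rot: [0.002, 0.999, -0.037, 0.001]
contact_force: [-0.6, -9.7, 12.3]
gripper_width: 0.594
time: 27.45
tool_pos: [0.5626, 0.1635, 0.186]
tool_rot: [-0.0, 0.999, -0.037, -0.0]
contact_force: [0.8, -0.4, 1.1]
gripper_width: 0.599
[0.5626 0.1635 0.186 ] 0.5987124283136778 [ 0.8184 -0.3939  1.128 ]
side 260 floor fit slopes [-0.0454 -0.0068] corner lift mm nl,nr,fl,fr [np.float64(9.4), np.float64(10.3), np.float64(0.8), np.float64(1.7)]
  platform tilt [0.0092 0.0141]
top 266 floor fit slopes [-0.0519 -0.0029] corner lift mm nl,nr,fl,fr [np.float64(11.3), np.float64(11.7), np.float64(1.5), np.float64(1.9)]
  platform tilt [-0.0169 -0.0198]
[0.5629 0.1634 0.1862] 0.5974379757043627 [-0.1879  0.5842  0.5058]
side 261 floor fit slopes [-0.0495 -0.0021] corner lift mm nl,nr,fl,fr [np.float64(10.3), np.float64(10.6), np.float64(0.9), np.float64(1.2)]
  platform tilt [0.0099 0.0152]
top 269 floor fit slopes [-0.0454 -0.008 ] corner lift mm nl,nr,fl,fr [np.float64(10.4), np.float64(11.5), np.float64(1.7), np.float64(2.8)]
  platform tilt [-0.0024 -0.0132]
-0.02 1018 rim y [-0.0127  0.0087] z 0.1876768729308279
0.0 1096 rim y [-0.0124  0.0091] z 0.1866811843195335
0.02 1150 rim y [-0.0115  0.0094] z 0.18572421383130752
0.04 1264 rim y [-0.0112  0.0097] z 0.18482601819393527
0.06 1815 rim y [-0.0291  0.0101] z 0.18389599127628956
0.08 1884 rim y [-0.0296  0.01  ] z 0.1831383072808867
floor fit [-0.0466  0.0007  0.1737] 19578
 shift mm (tool) [-0.3  2.  50.8] phi -94.25
```

The near end now rests about 10 mm up on its seal (tilt 0.047 rad) with only the far corners stuck. So I grip the right rim toward the far end and lift there.

```bash
python3 -m crank '[30,0,0,0,60, 48,-0.8,0,1.2,60, 48,-0.8,20,1.2,60, 48,-0.8,38,1.2,60, 48,-0.8,48,1.2,60, 48,-0.8,48,1.2,60, 48,-0.8,48,1.2,40, 48,-0.8,48,1.2,30, 48,-0.8,48,1.2,10, 48,-0.8,48,1.2,0]'; python3 -m crank '[0,0,0,0,0, 0,0,0,0,0, 0,0,0,0,0, 0,0,0,0,0, 0,0,-2,0,0, 0,0,-4,0,0, 0,0,-6,0,0, 0,0,-8,0,0, 0,0,-10,0,0, 0,0,-12,0,0]'; python3 cov.py
```

```text
time: 28.7
tool_pos: [0.6116, 0.1607, 0.1389]
tool_rot: [-0.0, 0.999, -0.047, 0.0]
contact_force: [-0.6, 0.6, 2.1]
gripper_width: 0.233
time: 29.7
tool_pos: [0.6096, 0.1602, 0.1484]
tool_rot: [0.001, 0.999, -0.047, -0.002]
contact_force: [-5.0, 0.7, -6.9]
gripper_width: 0.235
[0.6096 0.1602 0.1484] 0.23480883563043561 [-4.9512  0.7108 -6.8679]
side 219 floor fit slopes [-0.0905 -0.0144] corner lift mm nl,nr,fl,fr [np.float64(22.6), np.float64(24.6), np.float64(5.4), np.float64(7.4)]
  platform tilt [0.0405 0.0165]
top 187 floor fit slopes [-0.1032 -0.0161] corner lift mm nl,nr,fl,fr [np.float64(25.8), np.float64(28.0), np.float64(6.2), np.float64(8.4)]
  platform tilt [ 0.0422 -0.0027]
```

```bash
python3 -m crank '[-1,0,-1,0,0, -1,0,-2,0,0, -2,0,-3,0,0, -2,0,-4,0,0, -2,0,-5,0,0, -2,0,-6,0,0, -2,0,-7,0,0, -2,0,-8,0,0, -2,0,-8,0,0, -2,0,-8,0,0]'; python3 cov.py
```

```text
time: 30.8
tool_pos: [0.6094, 0.1607, 0.1581]
tool_rot: [-0.0, 0.999, -0.048, 0.0]
contact_force: [-0.4, -0.3, -0.6]
gripper_width: 0.231
[0.6094 0.1607 0.1581] 0.23059999394506214 [-0.3784 -0.3126 -0.5884]
side 208 floor fit slopes [-0.0775 -0.0095] corner lift mm nl,nr,fl,fr [np.float64(31.4), np.float64(32.7), np.float64(16.7), np.float64(18.0)]
  platform tilt [0.0101 0.0133]
top 211 floor fit slopes [-0.0696 -0.0112] corner lift mm nl,nr,fl,fr [np.float64(30.9), np.float64(32.5), np.float64(17.7), np.float64(19.3)]
  platform tilt [ 0.0082 -0.0034]
```

The cover is free; the tool carries only its weight. I'll lift clear, check the insert, then carry.

```bash
python3 -m crank '[0,0,-5,0,0, 0,0,-15,0,0, 0,0,-30,0,0, 0,0,-45,0,0, 0,0,-60,0,0, 0,0,-75,0,0, 0,10,-88,0,0, 1,30,-90,0,0, 2,60,-90,0,0, 3,95,-90,0,0]'; python3 -m crank '[1,40,0,0,0, 2,80,0,0,0, 3,120,0,0,0, 4,160,0,0,0, 5,200,0,0,0, 6,240,0,0,0, 7,280,0,0,0, 8,320,0,0,0, 8,350,0,0,0, 9,375,0,0,0]'; python3 -m crank '[0,30,10,0,0, 1,50,20,0,0, 1,63,30,0,0, 1,70,35,0,0, 1,70,40,0,0, 1,70,45,0,0, 1,70,45,0,0, 1,70,45,0,0, 1,70,45,0,0, 1,70,45,0,0]'
cat > fin.py <<'E'
from pose import *
np.set_printoptions(precision=4,suppress=True)
a=np.radians(-4.1); ex=np.array([np.cos(a),np.sin(a),0]); ey=np.array([-ex[1],ex[0],0]); C=np.array([.567,.2205,0]); H=C-.075*ex-.129*ey+[0,0,.095]
t,M,s=pose(); print(t,s["gripper_width"],s["contact_force"])
out=[]
for c in("top","side"):
    im,d=vision.grab_frame(c); out.append(im); cal=vision.get_calibration(c)
    P=cloud(cal,np.ones((420,560),bool),d); v,u=np.nonzero(d>0); g=im[v,u].astype(int)
    zc=t[2]+.0465
    k=(np.hypot(P[:,0]-.528,P[:,1]+.32)<.16)&(P[:,2]>zc-.04)&(P[:,2]<zc+.03)&(g.min(1)>60)
    print(c,"cover",k.sum(),rect(P[k]) if k.sum()>30 else "",np.percentile(P[k,2],[2,50,98]) if k.sum()>30 else "")
    k2=(abs(P[:,0]-.528)<.05)&(abs(P[:,1]+.32)<.035)&k
    if k2.sum()>30: print("  floor fit",np.linalg.lstsq(np.c_[P[k2,:2],np.ones(k2.sum())],P[k2,2],rcond=None)[0])
    Q=np.c_[(P-C)@ex,(P-C)@ey,P[:,2]]; k=(abs(Q[:,0])<.1)&(abs(Q[:,1])<.075)&(Q[:,2]>.17)&(Q[:,2]<.2)
    if k.sum()>30: print("  insert",k.sum(),rect(P[k]),"z",np.percentile(P[k,2],[5,50,95]))
    q=np.c_[(P-H)@ex,(P-H)@ey,P[:,2]-H[2]]; m=(abs(q[:,0])<.02)&(q[:,1]<0.01)&(q[:,1]>-.08)&(abs(q[:,2])<.02)&(g.max(1)<45); print("  pin grip",m.sum(),np.percentile(q[m],[2,50,98],axis=0) if m.sum() else "")
    for n in("medium","beaker","wellplate"):
        for r in regions_of(c,n)[:1]: print("  ",n,np.round(r["extent"]),round(r["confidence"],2))
cv2.imwrite("pics/fin.png",cv2.convertScaleAbs(np.hstack([cv2.resize(o,(400,300)) for o in out])[:,:,::-1],alpha=1.4))
E
python3 fin.py
```

```text
time: 31.9
tool_pos: [0.6032, 0.0649, 0.2491]
tool_rot: [0.0, 0.999, -0.047, 0.0]
contact_force: [-0.1, -0.3, 0.1]
gripper_width: 0.231
time: 32.9
tool_pos: [0.5756, -0.3109, 0.2487]
tool_rot: [0.0, 0.999, -0.049, -0.0]
contact_force: [-0.1, -0.4, -0.3]
gripper_width: 0.231
time: 33.9
tool_pos: [0.5712, -0.3779, 0.2037]
tool_rot: [0.0, 0.999, -0.047, 0.0]
contact_force: [-0.9, -0.6, -1.3]
gripper_width: 0.232
[ 0.5712 -0.3779  0.2037] 0.2315154964779284 [-0.8969 -0.5656 -1.2651]
top cover 1850 ((528.5066528320312, -314.7942199707031), (142.2425994873047, 191.35845947265625), 84.6288833618164) [0.233  0.2459 0.257 ]
  floor fit [-0.072   0.0086  0.28  ]
  insert 1155 ((567.0391845703125, 221.31629943847656), (139.44363403320312, 176.6586151123047), 85.22667694091797) z [0.1721 0.1786 0.1821]
  pin grip 171 [[-0.0095 -0.0477 -0.0088]
 [-0.0003 -0.0245  0.0051]
 [ 0.0104 -0.0013  0.0103]]
   medium [302. 130.  24.  39.] 0.63
   beaker [271. 122.  30.  33.] 0.83
   wellplate [303. 128.  28.  40.] 0.56
side cover 6018 ((525.7047119140625, -319.24169921875), (154.6602783203125, 189.61183166503906), 84.64370727539062) [0.2321 0.2437 0.2588]
  floor fit [-0.0781  0.0078  0.2815]
  insert 777 ((564.966796875, 219.29141235351562), (141.458740234375, 176.81973266601562), 85.43917846679688) z [0.1706 0.1764 0.18  ]
  pin grip 135 [[-0.0108 -0.052  -0.0125]
 [-0.003  -0.0379  0.0025]
 [ 0.0059 -0.0082  0.008 ]]
   medium [345. 224.   8.  31.] 0.42
   beaker [346. 224.   7.  31.] 0.46
   wellplate [408. 300.  55.  41.] 0.89
```

View pics/fin.png

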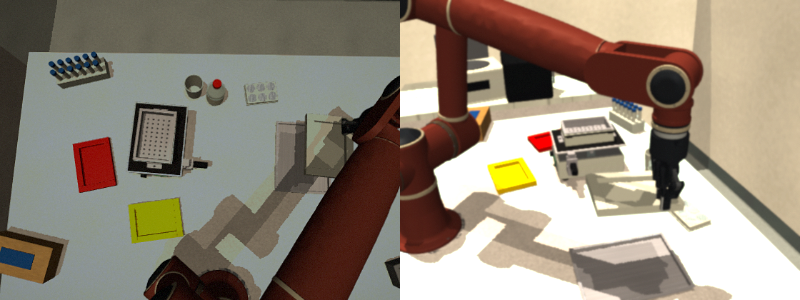

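The final view (top on the left, side on the right) shows the cover held above the drip tray, the perforated insert in its tray, the pin in the bracket, and the bystanders in place. Handing in.

```bash
python3 -c "
from plant import order,status
print(order.job_done()); s=status.state(); print(s['time'],s['gripper_width'],s['contact_force'])"
```

```text
the job is handed in; nothing more can be done
None
the job is handed in; nothing more can be done
```

I pushed the pin home, took the cover off the tray and handed the job in at about 34 s of the 72 s allowed. The cover is held over the drip tray. No verdict is reported, so what follows is my own last readings.

**What happened on the way:**
- **Grasp offset:** The reported TCP lies about 35 mm beyond the real fingertips. Two attempts to pick up the pin closed on nothing before I measured this and allowed for it.
- **Pin:** It went in without resistance until about 8 N when the grip met the bracket.
- **Peel:** I lifted the cover near its near-right corner. The near corners came up about 50 mm while the far ones stayed seated, but the far corners would not come free because the cover only pivoted in the pads. I lowered it, regripped the same side toward the far end, and it came off there.

**Last checks:**

| Item | Reading |
|---|---|
| Cover centre | about 5 mm from the drip tray's centre |
| Cover height | about 0.25 m above the bench |
| Cover tilt | about 4.5° (limit 15°), right way up |
| Insert rim | 176–179 mm up (178 mm when seated) |
| Pin | grip end against the bracket face |
| Platform | level within about 1° after the cover came free |
| Bottle, beaker, well plate | in place in the picture |

**Doubtful readings:**
- **Platform tilt:** During the two pulls the camera fits put it at up to about 0.05 rad. That is more than the 0.03 rad play stated for the pinned platform, but below the 0.1 rad limit.
- **Bystanders:** The detector confused some of them in the final frames (top view: well plate; side view: bottle). I judged those by eye from the picture.

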